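# Pop the kiln logger's battery hatch

## Robot

A 6-joint arm with a two-finger parallel gripper is mounted at the origin on the work surface. World frame = base frame: x ahead of the robot, y to its left, z up, the work surface at z = 0. Lengths are in mm, angles in rad, forces in N, time in s.
With the tool pointing down it reaches from about 400 to 925 mm from the base axis. Payload 12.5 kg.
Tool frame: the origin (TCP) lies on the centre line of the jaws, within the pads' length; the fingertips stand 14 mm ahead of it and the grasp point (between the pads) lies 5 mm behind it (robot.tip_reach is the distance from the TCP to the fingertips, in mm); y points along the fingers, z is the direction in which the jaws open and shut, and the axes are right-handed (so a half turn about y gives the same grasp; the last joint's range is limited). The gripper opens to 95 mm and grips with 3 to 60 N. Pads are 20 mm wide; open, the fingers measure 119 mm over their backs; the gripper's body (75 mm by 180 mm) begins 59 mm behind the grasp point.
Start: joints at [-1.261, 0.491, 1.559, -0, 1.092, -0.106], TCP at [252.475, -571.753, 228.661] pointing down, gripper open.
Joint ranges: [-3.1, 3.1], [-0.84, 2.19], [0.05, 2.79], [-1.13, 4.28], [0.06, 2.93], [-2.69, 2.69]. Speed limits (rad/s): [2.22, 2.22, 2.79, 3.14, 3.14, 3.14].

## Interface

Orientations are given as a unit quaternion [x, y, z, w].
In Python, from workcell import sensors, optics, workorder, robot gives the robot as it stands.
- The arm moves only by the shell command python3 -m jog 'ROWS' [FORCE]. ROWS is text: rows parted by semicolons, each of 5 numbers parted by spaces: the opening, from 0 (shut) to 1 (fully open), then the shift along the tool's x, y, z in m, then the turn about the tool's y in degrees. In form: gripper x y z spin; .... A call has 1 to 12 rows; each row shifts and turns the commanded pose from where the row before left it, along the tool's axes as they then stand; what a row does not reach is not made up. A row lasts 1/8 s, in which the tool goes at most 62.5 mm and 10.7 degrees, less where a joint would pass 70% of its speed; a pose out of reach is approached as far as the arm can. A call is refused whole if a number of a shift passes 0.0625 or a number of a turn 10.7, either way. A call with a gripper value outside its range is refused whole. The fingers move at their own pace and stop on an object; FORCE is the grip in N (left out, the last holds). Time passes only in rows, so rows that do not move let the fingers close. It gives the time, the measured TCP pose, the force and the opening at its end, in the units of the state.
- sensors.read_state(): the state, without advancing time (a new reading comes with each control period).
- optics.grab_frame(name): name is "side" or "top"; returns the picture (384x512x3 uint8, red, green, blue); there is no depth.
- optics.camera_params(name): a dict with "K" (3x3 intrinsics, pixels), "k1" (the pictures are not rectified: a ray, as slopes to the right and down, at radius r is drawn at 1 + k1 r^2 times it, then the intrinsics apply), "view" (4x4, takes a point from world to camera coordinates). Camera axes: x right, y down, z forward; pixel columns grow to the right and rows downward; lengths in mm; the calibration is good to about 2 mm. A picture is of the moment at which its call begins. camera_params takes no time and is no camera call.
- workorder.hand_in(): hands the job in, once; it reports no verdict.
The state is a dict: "time": time; "joints": joint angles; "joint_velocities": joint speeds; "tau": joint torques, N m; "tool_pos": TCP position; "orientation": TCP orientation; "wrist_force": force on the tool from outside, world axes, zero at the start; "moment": the same for the moment, N m; "grip_width": opening from 0.0 (shut) to 1.0 (fully open).
Only numpy, scipy, OpenCV 4.12 (cv2) and the standard library are available. Lean on these libraries where they do the work, as an engineer would, in place of code of your own. Each camera call takes 0.05 s, during which the arm holds its last target.

## Task

The kiln logger's batteries are due for changing: with a closed fingertip press the ribbed patch on the battery hatch of the wider instrument (the logger with the display window) gently and just once, all the way in, so that its push-push latch lets the hatch pop up. Take the hand away and watch for a couple of seconds that the hatch stays open by itself. Grip and lift nothing, leave the smaller instrument's hatch shut, and leave the instruments, jars and jug standing where they are.

Things in the scene. Friction and masses are not known exactly. Their poses are not given: they have to be found in the camera images.
- logger: kiln logger, grey plastic case, loose on the bench, 200 mm wide (y), 130 deep (x), 58 high; 0.6 to 1.3 kg. Origin: centre of its underside, x away from the operator, z up. White battery hatch centred at y = +46 mm, 80 wide, 12 thick, from its hinge at x = +30 to its free edge at x = -55 mm, 10 mm proud of the case top. Beside it a green display window and three black keys.
- logger_pad (a point): centre of the ribbed finger patch (four fine grey ribs, 17 x 30 mm) on top of the logger's hatch, 20 mm from its free edge, 65 mm from its hinge line; at x -35, y +46, z +68 mm in the logger's frame when shut. Moves with the hatch; z out of its top face.
- logger_hatch (a joint): logger's hatch angle, rad: 0 shut, negative pressed in (stop -0.084: patch 5.5 mm down), positive open. Pressing the patch takes about 3 N all the way to the firm stop; let go after passing -0.05, it rises behind the finger by a damped spring, in about a second, to its stop at +0.75 (patch 110 mm, tip 130 mm above the bench) and stays. Pressed home again it latches shut.
- logger_latch (a joint): m, the unseen cam slide of the logger's latch, which counts presses: about 0 as found, about 0.003 to 0.006 while first pressed home, about 0.008 to 0.010 once popped open, above 0.0116 after a second press.
- meter: moisture meter, the smaller instrument, grey plastic case, loose on the bench, 112 mm wide (y), 130 deep (x), 58 high; 0.6 to 1.3 kg. Origin: centre of its underside, x away from the operator, z up. White battery hatch centred at y = 0, 80 wide, 12 thick, from its hinge at x = +30 to its free edge at x = -55 mm, 10 mm proud of the case top. No display.
- meter_hatch (a joint): angle of the meter's hatch, rad: 0 shut and latched, negative pressed in, positive open; same push-push latch as the logger's.
- jar_a: glaze jar with red cap, 58 mm across, 75 mm tall, loose, upright, behind the logger. Origin: centre of underside.
- jug: white ceramic mug-like jug, 72 mm across plus a handle, 90 mm tall, loose, behind the logger. Origin: centre of underside.
- jar_b: glaze jar with white cap, 52 mm across, 65 mm tall, loose, behind the meter. Origin: centre of underside.
Not all that is in view belongs to the job. What is shaped like the logger but turquoise is not meant.

How it is judged:
By the outcome, as a careful person would: the job done as asked, in the order asked, and still so for the second after the job is handed in, with the robot touching nothing.
It also fails if it takes over 32 s, if anything falls off the work surface, if the arm or the gripper's body presses on something with over 40 N, if the wrist force passes 120 N, or if a joint passes its speed limit or range.

## Working session

There is one attempt and no reset: what is moved stays moved. The work goes in short steps, Python scripts to look and compute and a shell command to move; the robot and the scene stay as the last step left them, time stands still between calls to the robot, and variables do not carry over. Pictures are saved under pics/ and viewed, and the job is handed in when it is done.

```bash
ls; mkdir -p pics
python3 - <<'E'
from workcell import sensors, optics, workorder, robot
import cv2
s=sensors.read_state(); print({k:s[k] for k in('time','tool_pos','orientation','wrist_force','grip_width')}, robot.tip_reach)
for n in('side','top'):
    cv2.imwrite(f'pics/{n}0.png',optics.grab_frame(n)[:,:,::-1]); p=optics.camera_params(n); print(n,p)
E
```

```text
pics
{'time': 0.0, 'tool_pos': array([ 252.38261302, -571.51822682,  228.04940983]), 'orientation': array([-0.1460253 ,  0.69227283, -0.69148187,  0.14590328]), 'wrist_force': array([ 0.05975752,  0.10288387, -0.53996846]), 'grip_width': 0.9983816467164475} 14.0
side {'K': array([[476.36913057,   0.        , 254.53930617],
       [  0.        , 476.36913057, 196.78942902],
       [  0.        ,   0.        ,   1.        ]]), 'k1': -0.1732618264374616, 'view': array([[-7.97233762e-01, -6.03665531e-01,  2.50109183e-03,
         3.74306203e+02],
       [-4.53542651e-01,  5.96228711e-01, -6.62427647e-01,
         3.04782653e+02],
       [ 3.98393514e-01, -5.29244037e-01, -7.49121724e-01,
         1.24631816e+03],
       [ 0.00000000e+00,  0.00000000e+00,  0.00000000e+00,
         1.00000000e+00]])}
top {'K': array([[474.90848945,   0.        , 253.17446081],
       [  0.        , 474.90848945, 195.76240415],
       [  0.        ,   0.        ,   1.        ]]), 'k1': 0.04544220735022103, 'view': array([[-3.88849280e-03, -9.99982381e-01, -4.48529803e-03,
        -2.32190369e+01],
       [-9.83232610e-01,  4.64102983e-03, -1.82296723e-01,
         4.79847757e+02],
       [ 1.82314327e-01,  3.70123180e-03, -9.83233333e-01,
         1.17702907e+03],
       [ 0.00000000e+00,  0.00000000e+00,  0.00000000e+00,
         1.00000000e+00]])}
```

View pics/side0.png

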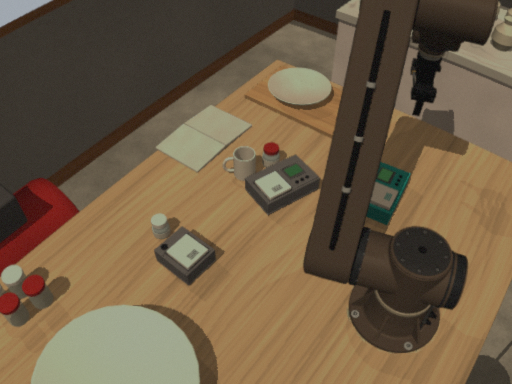

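View pics/top0.png

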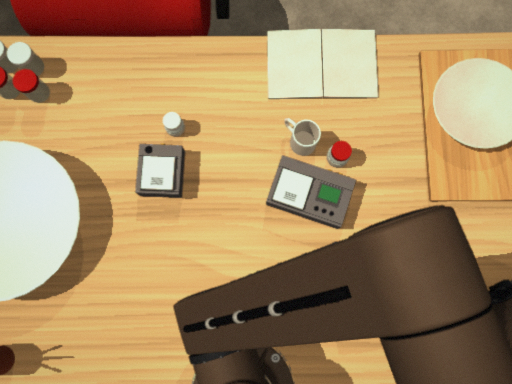

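The top view shows the grey logger at about (311,191), with its white hatch at (292,188) and its green window at (329,194). The meter is at (160,170). The turquoise decoy shows only in the side view, at (388,190). Next I'll segment the hatch.

```bash
cat > h.py <<'E'
import numpy as np, cv2
from workcell import optics
def ray(n,uv):
    p=optics.camera_params(n);K=p['K'];V=p['view'];k=p['k1']
    d=(np.array(uv,float)-K[:2,2])/K[0,0]; s=d.copy()
    for _ in range(30): s=d/(1+k*(s@s))
    R=V[:3,:3]; return -R.T@V[:3,3], R.T@np.array([s[0],s[1],1])
def onz(n,uv,z):
    c,d=ray(n,uv); return c+d*(z-c[2])/d[2]
def proj(n,P):
    p=optics.camera_params(n);V=p['view'];q=V[:3,:3]@P+V[:3,3];s=q[:2]/q[2]
    return p['K'][:2,:2]@(s*(1+p['k1']*(s@s)))+p['K'][:2,2]
E
python3 - <<'E'
from h import *
for n,(x0,y0,x1,y1) in (('top',(255,145,365,235)),('side',(235,145,330,220))):
    im=cv2.imread(f'pics/{n}0.png'); c=im[y0:y1,x0:x1]
    cv2.imwrite(f'pics/{n}0z.png',cv2.resize(c,None,fx=7,fy=6.5 if n=='top' else 7,interpolation=cv2.INTER_CUBIC))
    hsv=cv2.cvtColor(c,cv2.COLOR_BGR2HSV)
    for nm,m in (('white',(hsv[...,1]<60)&(hsv[...,2]>140)),('green',(hsv[...,0]>45)&(hsv[...,0]<85)&(hsv[...,1]>110))):
        cs,_=cv2.findContours(m.astype(np.uint8)*255,cv2.RETR_EXTERNAL,cv2.CHAIN_APPROX_NONE)
        for k in cs:
            if cv2.contourArea(k)<60: continue
            r=cv2.minAreaRect(k); b=cv2.boxPoints(r)+[x0,y0]
            M=cv2.moments(k); ce=np.array([M['m10']/M['m00']+x0,M['m01']/M['m00']+y0])
            z=68 if nm=='white' else 58
            print(n,nm,cv2.contourArea(k),ce.round(1),onz(n,ce,z).round(1),'\n',b.round(1).tolist(),[onz(n,q,z).round(1).tolist() for q in b])
E
```

```text
top white 1012.5 [292.3 188.3] [ 494.1 -124.2   68. ] 
 [[271.7, 198.9], [282.2, 167.4], [312.8, 177.6], [302.3, 209.1]] [[467.1, -72.0, 68.0], [548.4, -99.6, 68.0], [521.4, -176.7, 68.0], [440.8, -148.3, 68.0]]
top green 220.5 [329.1 193.4] [ 482.2 -218.    58. ] 
 [[318.1, 196.7], [322.2, 184.4], [340.2, 190.4], [336.1, 202.7]] [[474.0, -190.0, 58.0], [505.8, -201.4, 58.0], [490.0, -246.5, 58.0], [458.3, -235.0, 58.0]]
side white 479.5 [272.5 183.9] [ 495.5 -125.1   68. ] 
 [[254.8, 180.6], [280.8, 167.6], [290.4, 186.8], [264.4, 199.8]] [[546.9, -103.3, 68.0], [515.6, -198.3, 68.0], [444.9, -148.3, 68.0], [476.8, -57.9, 68.0]]
```

View pics/top0z.png

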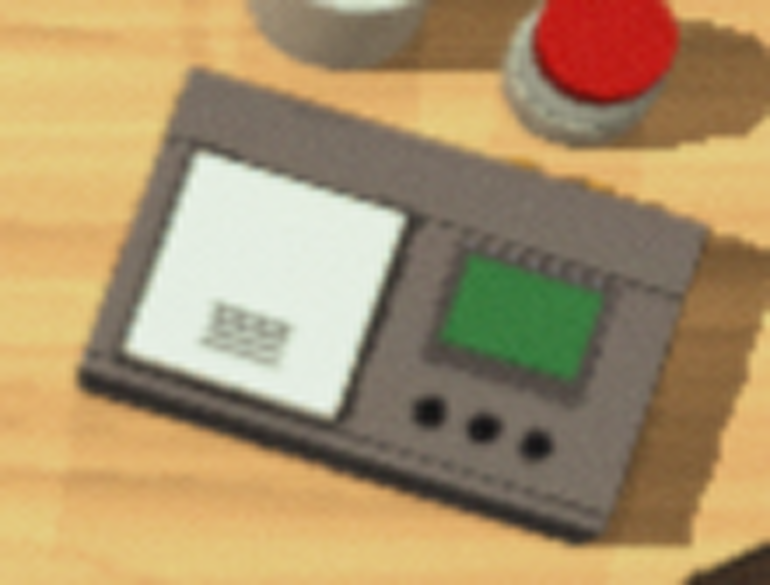

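Run:
```python
from h import *
from scipy.spatial.transform import Rotation as R
from workcell import sensors
s=sensors.read_state(); M=R.from_quat(s['orientation']).as_matrix(); print(M.round(3))
P=np.array([473,-117,68.]); print(proj('top',P),proj('side',P))
print(M.T@(P+[0,0,14]-s['tool_pos']))
```

```text
[[-0.915 -0.     0.404]
 [-0.404  0.001 -0.915]
 [-0.    -1.    -0.001]]
[289.57140573 196.49306848] [276.93996962 188.70477888]
[-385.39389556  146.48441809 -326.53941487]
```

Both views agree. The hatch measures 86 x 81 mm against the given 85 x 80, with yaw -18.7°. The patch comes out at about (473,-118), and the ribs are seen within 1 px of the prediction. I'll close the gripper, move over at height, then turn so the jaws line up with the logger.

```bash
python3 -m jog '0 -0.032 0 -0.027 0;0 -0.032 0 -0.027 0;0 -0.032 0 -0.027 0;0 -0.032 0 -0.027 0;0 -0.032 0 -0.027 0;0 -0.032 0 -0.027 0;0 -0.032 0 -0.027 0;0 -0.032 0 -0.027 0;0 -0.032 0 -0.027 0;0 -0.032 0 -0.027 0;0 -0.032 0 -0.027 0;0 -0.032 0 -0.027 0' 10
python3 -m jog '0 0 0.016 0 -9.5;0 0 0.016 0 -9.5;0 0 0.016 0 -9.5;0 0 0.016 0 -9.5;0 0 0.016 0 -9.5;0 0 0 0 0;0 0 0 0 0'
cat > s.py <<'E'
from h import *
from scipy.spatial.transform import Rotation as R
from workcell import sensors
s=sensors.read_state(); M=R.from_quat(s['orientation']).as_matrix(); print(M.round(3),s['time'],s['tool_pos'],s['wrist_force'],s['joints'])
print('todo mm tool', M.T@(np.array([470.5,-117,82.])-s['tool_pos']))
E
python3 s.py
```

```text
time: 1.6
tool_pos: [473.3, -118.9, 228.5]
orientation: [-0.146, 0.692, -0.692, 0.146]
wrist_force: [0.2, -0.4, 0.4]
grip_width: 0.008
time: 2.48
tool_pos: [473.1, -120.3, 149.0]
orientation: [0.411, -0.575, 0.575, -0.411]
wrist_force: [0.4, 0.0, -0.2]
grip_width: 0.006
[[-0.324  0.     0.946]
 [-0.946 -0.    -0.324]
 [ 0.    -1.     0.   ]] 2.475 [ 473.06866012 -120.33079076  149.04241858] [ 0.4395624   0.01043511 -0.23639244] [-3.84465791e-01  4.07893544e-01  1.97707882e+00 -8.75966660e-05
  7.56238601e-01 -5.48061512e-02]
todo mm tool [-2.32555756 67.04090022 -3.53377292]
```

```bash
python3 -m jog '0 -0.002 0.018 -0.0035 0;0 0 0.018 0 0;0 0 0.016 0 0;0 0 0 0 0'
python3 s.py
python3 - <<'E'
from h import *
for n,(x,y) in (('side',(277,188)),('top',(290,196))):
    c=optics.grab_frame(n)[y-50:y+50,x-60:x+60,::-1]; cv2.imwrite(f'pics/{n}1.png',cv2.resize(c,None,fx=6,fy=6,interpolation=cv2.INTER_CUBIC))
E
```

```text
time: 2.98
tool_pos: [470.1, -117.2, 96.5]
orientation: [-0.412, 0.575, -0.575, 0.411]
wrist_force: [-0.7, 0.3, -0.6]
grip_width: 0.006
[[-0.322 -0.001  0.947]
 [-0.947  0.    -0.322]
 [ 0.    -1.    -0.001]] 2.975 [ 470.09576566 -117.18867748   96.51797527] [-0.73458783  0.2574351  -0.5695407 ] [-3.80724511e-01  4.91227768e-01  2.03126349e+00 -8.72320707e-05
  6.19960275e-01 -5.25707741e-02]
todo mm tool [-0.30894833 14.51769129  0.33436652]
```

View pics/side1.png

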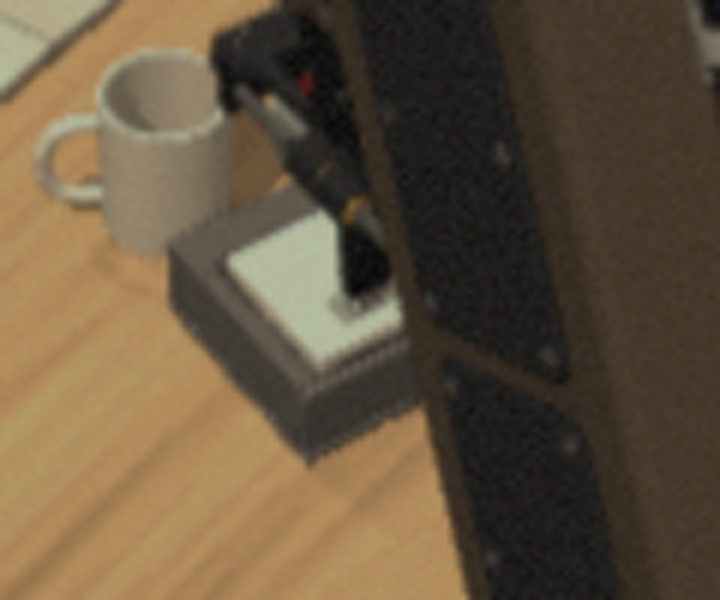

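View pics/top1.png

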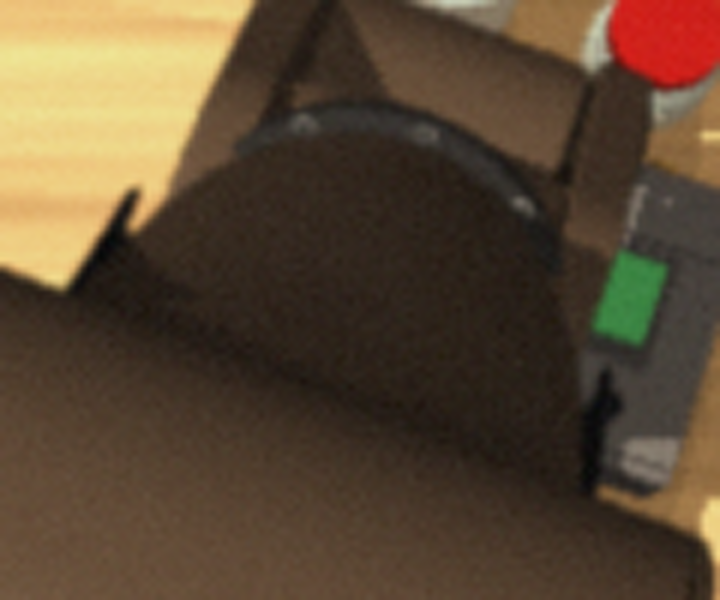

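In the side view the fingertip stands about 15 mm over the ribs, which show just below it at around (350,300) of the crop. In the top view the arm hides the hatch. I'll go down slowly.

```bash
python3 -m jog '0 0 0.005 0 0;0 0 0.004 0 0;0 0 0.003 0 0;0 0 0 0 0'; python3 -m jog '0 0 0.001 0 0;0 0 0.001 0 0;0 0 0.001 0 0;0 0 0.001 0 0;0 0 0 0 0'; python3 -m jog '0 0 0.001 0 0;0 0 0.001 0 0;0 0 0 0 0'
```

```text
time: 3.58
tool_pos: [470.1, -117.2, 84.4]
orientation: [-0.412, 0.575, -0.574, 0.412]
wrist_force: [0.5, 0.2, -0.3]
grip_width: 0.005
time: 4.2
tool_pos: [470.1, -117.2, 80.6]
orientation: [-0.412, 0.575, -0.574, 0.412]
wrist_force: [-1.3, 0.1, 1.7]
grip_width: 0.006
time: 4.58
tool_pos: [470.0, -117.2, 78.5]
orientation: [-0.412, 0.575, -0.574, 0.412]
wrist_force: [-2.0, 0.5, 2.5]
grip_width: 0.005
```

```bash
python3 -m jog '0 0 0.001 0 0;0 0 0 0 0'; python3 -m jog '0 0 0.0005 0 0;0 0 0 0 0';python3 -m jog '0 0 0.0005 0 0;0 0 0 0 0'
```

```text
time: 4.82
tool_pos: [470.2, -117.3, 77.5]
orientation: [0.412, -0.574, 0.575, -0.412]
wrist_force: [-0.8, 1.2, 2.0]
grip_width: 0.005
time: 5.08
tool_pos: [470.2, -117.3, 77.1]
orientation: [0.412, -0.574, 0.575, -0.412]
wrist_force: [-1.6, 0.5, 3.1]
grip_width: 0.005
time: 5.32
tool_pos: [470.2, -117.3, 76.7]
orientation: [0.412, -0.574, 0.575, -0.412]
wrist_force: [-3.3, 1.3, 4.4]
grip_width: 0.004
```

```bash
python3 -m jog '0 0 0.0005 0 0;0 0 0 0 0'; python3 -m jog '0 0 0.0005 0 0;0 0 0 0 0'
```

```text
time: 5.58
tool_pos: [470.3, -117.3, 76.4]
orientation: [0.412, -0.574, 0.575, -0.412]
wrist_force: [-3.5, 1.2, 8.3]
grip_width: 0.003
time: 5.82
tool_pos: [470.3, -117.3, 76.2]
orientation: [0.412, -0.574, 0.575, -0.412]
wrist_force: [-3.5, 1.2, 12.7]
grip_width: 0.007
```

The force has climbed to 12.7 N with almost no travel, so the hatch is at its firm stop, about 5.7 mm in. I'll go straight up, then back and off to the side.

```bash
python3 -m jog '0 0 -0.015 0 0;0 0 -0.03 0 0;0 0 -0.04 0 0;0 0 -0.04 0 0;0 0 -0.04 0 0;0 0.04 0 0 0;0 0.05 0 0 0;0 0.05 0 0 0;0 0.05 0 0 0;0 0.05 0 0 0;0 0.05 0 0 0;0 0.03 0 0 0'
python3 -m jog '0 0 0 0 0;0 0 0 0 0;0 0 0 0 0;0 0 0 0 0;0 0 0 0 0;0 0 0 0 0;0 0 0 0 0;0 0 0 0 0'
python3 - <<'E'
from h import *
for n in('side','top'): cv2.imwrite(f'pics/{n}2.png',optics.grab_frame(n)[:,:,::-1])
E
```

```text
time: 7.32
tool_pos: [367.0, -422.8, 240.4]
orientation: [0.412, -0.574, 0.575, -0.412]
wrist_force: [1.2, 0.9, 1.4]
grip_width: 0.009
time: 8.32
tool_pos: [367.7, -420.4, 240.6]
orientation: [0.412, -0.574, 0.575, -0.412]
wrist_force: [-0.3, -0.6, 0.1]
grip_width: 0.009
```

View pics/side2.png

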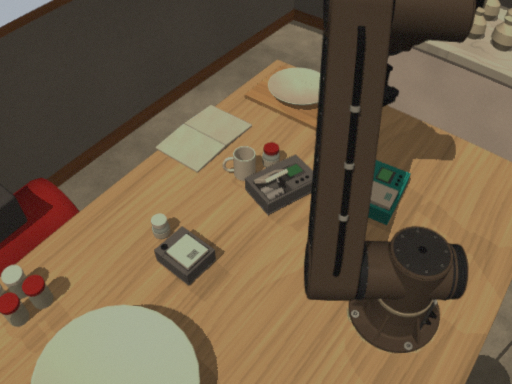

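View pics/top2.png

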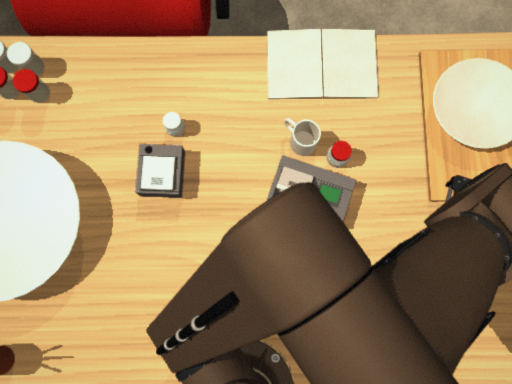

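The side view shows the hatch standing open at (270,178) with the battery bay exposed. The meter's hatch at (187,250) is shut, and the jars and jug are where they were. I'll wait two more seconds and compare.

```bash
python3 -m jog '0 0 0 0 0;0 0 0 0 0;0 0 0 0 0;0 0 0 0 0;0 0 0 0 0;0 0 0 0 0;0 0 0 0 0;0 0 0 0 0;0 0 0 0 0;0 0 0 0 0;0 0 0 0 0;0 0 0 0 0'
python3 -m jog '0 0 0 0 0;0 0 0 0 0;0 0 0 0 0;0 0 0 0 0;0 0 0 0 0;0 0 0 0 0'
python3 - <<'E'
from h import *
a=cv2.imread('pics/side0.png'); o=cv2.imread('pics/side2.png')
b=optics.grab_frame('side')[:,:,::-1].copy(); cv2.imwrite('pics/side3.png',b)
f=lambda p,q,s:np.abs(p[s].astype(int)-q[s]).mean()
S={'hatch':np.s_[160:205,245:300],'meter':np.s_[210:285,145:220],'jug/jar':np.s_[140:175,220:282]}
for k,s in S.items(): print(k,'2v3',f(o,b,s),'0v3',f(a,b,s))
c=np.hstack([i[135:215,220:310] for i in(a,b)]);cv2.imwrite('pics/side3z.png',cv2.resize(c,None,fx=4.4,fy=4.4,interpolation=cv2.INTER_CUBIC))
# expected tip of open hatch
th=np.deg2rad(-18.7);X=np.array([np.cos(th),np.sin(th)]);Y=np.array([-X[1],X[0]])
H=np.array([494.3,-124.1])+42.5*X
for e in(-40,40):
    p=H-85*np.cos(.75)*X+Y*e; print('tip expected',(proj('side',np.array([*p,128.]))-[220,135])*4.4)
E
```

```text
time: 9.93
tool_pos: [367.7, -420.4, 240.6]
orientation: [0.412, -0.575, 0.575, -0.412]
wrist_force: [0.5, -0.5, -0.7]
grip_width: 0.006
time: 10.68
tool_pos: [367.7, -420.4, 240.6]
orientation: [0.412, -0.574, 0.575, -0.412]
wrist_force: [-0.0, -0.2, -0.7]
grip_width: 0.005
hatch 2v3 1.7053198653198653 0v3 17.992727272727272
meter 2v3 1.4858074074074075 0v3 4.246222222222222
jug/jar 2v3 1.4920122887864824 0v3 5.2602150537634405
tip expected [299.10305657 149.6868499 ]
tip expected [202.46820434 197.58238667]
```

View pics/side3z.png

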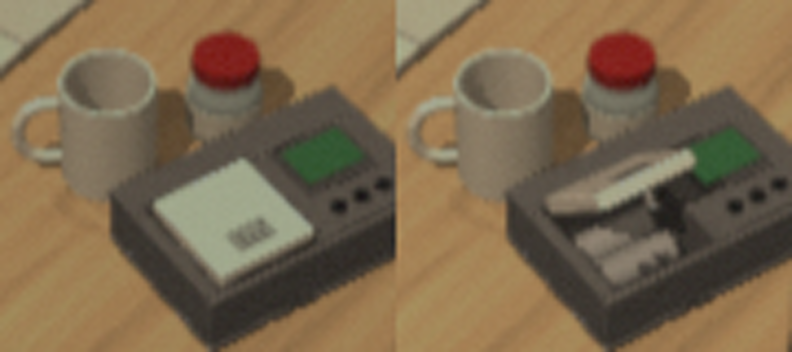

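The free edge is seen at (695,150) to (600,200) of the crop. That matches the prediction for +0.75 rad, (695,150) to (598,198). Nothing has changed over the last 2.4 s.

```bash
python3 -c "
from workcell import workorder; print(workorder.hand_in())"
```

```text
the job is handed in; nothing more can be done
None
```

I pressed the ribbed patch on the logger's hatch once with the closed fingertip. The hatch popped up and stayed open, and I've handed the job in.

- **Press:** the hatch went in about 5.7 mm to its firm stop, where the wrist force peaked at about 12.7 N. It needed only about 2–4 N before the stop. I then lifted straight up and moved the hand well clear.
- **Hatch stays open:** pictures taken about 2.4 s apart after I withdrew showed no change. The hatch's free edge was where it should be at its open stop of +0.75 rad.
- **Everything else:** in the pictures the meter's hatch is still shut, and the instruments, jars and jug look unmoved.
- **Check that disagreed:** the before-and-after picture difference around the meter and jug was slightly above noise, at 4–5 grey levels against 1.5. I saw nothing moved there and took it for lighting or the arm's shadow, but I did not check further.

I could not measure the latch's unseen slide. That it was pressed only once rests on the single press and the open hatch.

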